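# Bolt the incubator lid against its safety catch

## Task

Lock the shut lid of the small white tube incubator: with one fingertip press the orange spring catch down and keep it down while the other finger pushes the black bolt knob all the way across, away from the catch, through the lid's tab. Then let go so that the catch springs back up and locks the bolt, and leave the marker, the green cap, the roll of tape and the brown bottle where they are; nothing needs to be gripped or lifted.

Things in the scene. Friction and masses are not known exactly. Their poses are not given: they have to be found in the camera images.
- incubator: White tube incubator, fixed, 180 (x) x 240 (y) mm, flat deck 50 mm above the worktop. Origin: centre of underside; x from front panel to back, y along the bolt's travel, z up; yaw -0.5 to 0.4. Clear shut lid over x > -26 mm, 42 mm above the deck. Along x = -58 lie, by y (height above deck): guide -76..-68 (16), catch pad -62..0, guide 4..12 (15), gap, knob, keepers and lid tab 77..104 (19).
- catch_top (a point): Centre of the upper face of the orange catch pad (30 mm in x, 62 in y, 6 thick, flat); moves down with it; axes as the incubator's. The face is 30 mm above the deck at rest, 21 mm when pressed home. The steel bolt bar that runs along y under the pad and through the gap to the knob has its top 13 mm above the deck.
- knob (a point): Centre of the black bolt knob's flat pushing face, which looks to -y, towards the catch; moves with the bolt; axes as the incubator's. Push it to +y. The knob is 24 mm (x) x 14 (y) and stands 13 to 45 mm above the deck; this point is 34 mm above the deck. At bolt = 0 it is 28 mm from the pad's near (+y) end, 59 mm from the pad's centre.
- bolt (a joint): Bolt travel in m to +y: 0 withdrawn, 0.029 fully home (hard stop); starts at 0 to 0.004. Friction about 1.5 N, no spring. With the catch up it cannot pass 0.005; if the catch is let go on the way it snaps in at 0.014 to 0.017 and blocks the bolt there. From 0.026 on, the released catch springs up behind the bolt and locks it home.
- catch (a joint): How far the catch pad is pressed straight down, in m: 0 up, 0.009 bottomed on a hard stop. The spring takes about 2.3 N to start and 6.3 N at the bottom. The bolt is free from 0.0055 on. A finger may slide along the pad while pressing it.
- marker_mid (a point): Middle of a loose red marker pen, 128 mm long (its y axis), 16 mm thick, lying in front of the incubator. Leave alone.
- cap_mid (a point): Middle of a loose dark green screw cap, 35 mm wide, 12 mm high, lying in front of the incubator. Leave alone.
- tape_mid (a point): Middle of a loose roll of label tape lying flat, 77 mm wide, 19 mm high, beside the incubator's +y end. Leave alone.
- amber_mid (a point): Middle of a loose brown glass bottle with a black cap, 72 mm wide, 172 mm high, standing to the left of the incubator's rear. Leave alone.

How it is judged:
By the outcome, as a careful person would: the job done as asked, in the order asked, and still so for the second after the job is handed in, with the robot touching nothing.
It also fails if it takes over 32 s, if anything falls off the work surface, if the arm or the gripper's body presses on something with over 40 N, if the wrist force passes 120 N, or if a joint passes its speed limit or range.

## Robot

A 6-joint arm with a two-finger parallel gripper is mounted at the origin on a cart in front of the work surface, level with it; the furniture and walls round the work are solid. World frame = base frame: x ahead of the robot, y to its left, z up, the work surface at z = 0. Lengths are in m, angles in rad, forces in N, time in s.
With the tool pointing down it reaches from about 0.375 to 0.925 m from the base axis. Payload 5.7 kg.
Tool frame: the origin (TCP) lies at the very end of the fingers, on their centre line; the grasp point (between the pads) lies 19 mm behind it (manip.grasp_offset is the distance from the TCP to the grasp point, in m); z points along the fingers, y is the direction in which the jaws open and shut (so a half turn about z gives the same grasp; the last joint's range is limited). The gripper opens to 85 mm and grips with 20 to 120 N. Pads are 22 mm wide; open, the fingers measure 114 mm over their backs; the gripper's body (76 mm by 85 mm) begins 54 mm behind the grasp point. The pads swing forward as they close: fully open they stand 13 mm farther back than shut.
Start: joints at [1.172, 0.359, 1.51, -0, 1.272, -0.115], TCP at [0.168, 0.576, 0.231] pointing down, gripper open.
Joint ranges: [-2.97, 2.97], [-1.01, 2.36], [0.21, 2.38], [-0.96, 4.11], [0.2, 2.71], [-2.98, 2.98]. Speed limits (rad/s): [2.39, 2.39, 3.14, 3.14, 3.14, 3.14].

## Interface

Orientations are given as a unit quaternion [w, x, y, z].
In Python, from cell import manip, viewer gives the robot as it stands.
- The arm moves only by the tool send_rows, never from a script. Its argument "moves" is one flat list of numbers, 6 for each row, row after row: the shift along the tool's x, y, z in units of 20 cm (1.0 is 20 cm), then the turn, a rotation vector about the tool's x, y, z in units of 2 pi rad (1.0 is 2 pi rad). A call has 1 to 10 rows; each row is the pose to reach, as a shift and turn from the pose measured when the call began, along the tool's axes at that moment, turning the shorter way round; what a row does not reach only later rows make up. A row lasts 1/12 s, in which the tool goes at most 41.7 mm and 7.16 degrees, less where a joint would pass 70% of its speed; a pose out of reach is approached as far as the arm can. A call with a number of a shift or a turn outside -1 to 1 is refused whole. A call with a gripper value outside its range is refused whole. "hand" is the gripper's target within -1 to 1 (fully open at 1, half-way at 0, shut at -1), set as the call begins (left out, the last holds). The fingers move at their own pace and stop on an object; "force" is the grip in N (left out, the last holds). Time passes only in rows, so rows that repeat a pose let the fingers close. It gives the time, the measured TCP pose, the force and the opening at its end, in the units of the state.
- manip.observe(): the state, without advancing time (a new reading comes with each control period).
- viewer.snapshot(name): name is "scene" or "top" or "wrist"; returns a dict with "frame" (400x640x3 uint8, red, green, blue), "fx", "fy", "cx", "cy" (pixels), "camera_from_world" (4x4, takes a point from world to camera coordinates); the wrist camera has in their place "T_tool_cam" (4x4, takes a point from camera to tool coordinates, whose origin is the TCP and whose axes are the flange's). Camera axes: x right, y down, z forward; pixel columns grow to the right and rows downward; lengths in m; the calibration is good to about 2 mm. A picture is of the moment at which its call begins: read the wrist's pose just before it. There is no depth.
- manip.sign_off(): hands the job in, once; it reports no verdict.
The state is a dict: "time_s": time; "q": joint angles; "joint_vel": joint speeds; "tau": joint torques, N m; "ee_pos": TCP position; "tool_rot": TCP orientation; "contact_force": force on the tool from outside, world axes, zero at the start; "moment": the same for the moment, N m; "grip_width": finger opening in m.
Only numpy, scipy, OpenCV 4.12 (cv2) and the standard library are available. Lean on these libraries where they do the work, as an engineer would, in place of code of your own. Each camera call takes 0.05 s, during which the arm holds its last target.

## Working session

There is one attempt and no reset: what is moved stays moved. The work goes in short steps, Python scripts to look and compute and a tool call to move; the robot and the scene stay as the last step left them, time stands still between calls to the robot, and variables do not carry over. Pictures are saved under pics/ and viewed, and the job is handed in when it is done.

Besides the shell and the picture viewer there is one more tool, called after ">>>" as name(argument=value, ...) on one line, values as JSON. send_rows: Moves the arm, as the interface text tells. Shifts and turns lie within -1 to 1; 1 stands for 20 cm of shift or 2 pi rad of turn. Its arguments: {"type":"object","properties":{"moves":{"type":"array"},"hand":{"type":"number"},"force":{"type":"number"}},"required":["moves"]}

```bash
mkdir -p pics; ls; python3 - <<'E'
from cell import manip, viewer
import cv2
print(manip.observe())
for n in ["scene","top","wrist"]:
    s=viewer.snapshot(n); cv2.imwrite(f"pics/{n}0.png",s["frame"][:,:,::-1])
    print(n,{k:v for k,v in s.items() if k!="frame"})
E
```

```text
pics
{'time_s': 0.0, 'q': array([ 1.17189443e+00,  3.59526616e-01,  1.51146343e+00, -1.70057330e-05,
        1.27249164e+00, -1.15132022e-01]), 'joint_vel': array([ 2.59664070e-03, -3.34443979e-04, -9.47975376e-04, -2.28191379e-03,
        2.16112655e-03,  3.43388906e-05]), 'tau': array([ 1.36152765e-03, -5.27615976e+01, -2.78615481e+01, -3.35560298e-04,
        1.30231053e-02,  8.51489546e-06]), 'ee_pos': array([0.16774556, 0.5753492 , 0.23042892]), 'tool_rot': array([-2.32234980e-04,  1.41406816e-01,  9.89951120e-01, -9.15557521e-04]), 'contact_force': array([-0.39493317, -0.06816466,  0.06406656]), 'moment': array([0.02999603, 0.04126928, 0.04044472]), 'grip_width': 0.08524453017798221}
scene {'fx': 385.39789217560826, 'fy': 385.39789217560826, 'cx': 317.969107351536, 'cy': 200.14549767185625, 'camera_from_world': array([[ 5.16487122e-01, -8.56294468e-01, -9.14723860e-04,
        -3.06995514e-03],
       [-5.89442483e-01, -3.54755994e-01, -7.25744958e-01,
         5.04966536e-01],
       [ 6.21126889e-01,  3.75377101e-01, -6.87963240e-01,
         4.67307136e-01],
       [ 0.00000
[... 207 characters left out ...]
.00546754, -0.99998192,  0.00250417,  0.33197764],
       [-0.98624315, -0.00580611, -0.1651991 ,  0.54275859],
       [ 0.16521066, -0.00156648, -0.98625706,  0.86007212],
       [ 0.        ,  0.        ,  0.        ,  1.        ]])}
wrist {'fx': 310.16719350761105, 'fy': 310.16719350761105, 'cx': 322.2946572809637, 'cy': 200.3206515895554, 'T_tool_cam': array([[ 7.22008455e-04, -9.58833409e-01, -2.83968259e-01,
         7.17195058e-02],
       [ 9.99999708e-01,  7.63895670e-04, -3.67662401e-05,
         1.30539058e-03],
       [ 2.52174822e-04, -2.83968149e-01,  9.58833680e-01,
        -1.41888257e-01],
       [ 0.00000000e+00,  0.00000000e+00,  0.00000000e+00,
         1.00000000e+00]])}
```

View pics/scene0.png

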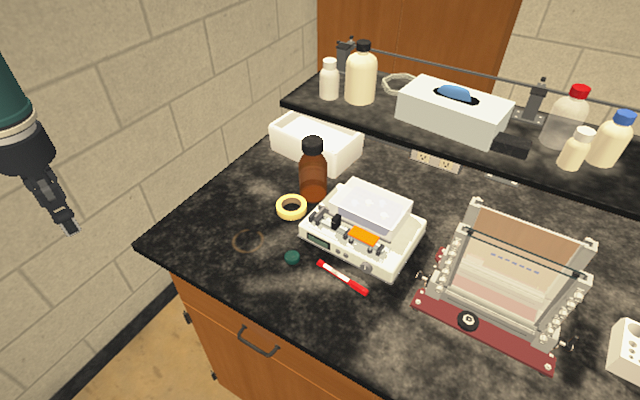

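View pics/top0.png

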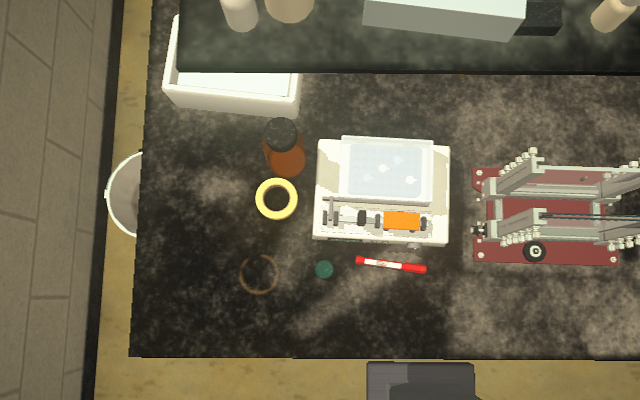

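View pics/wrist0.png

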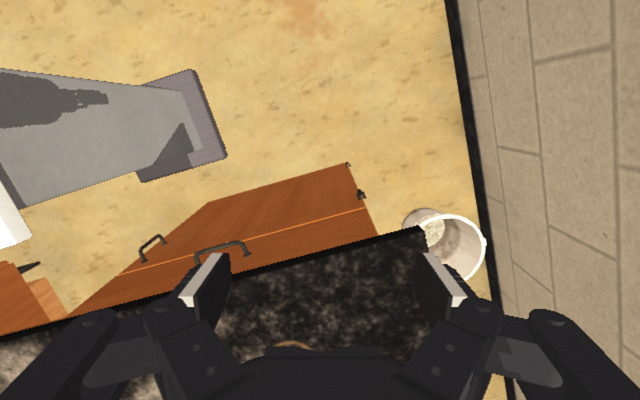

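```bash
python3 - <<'E'
import cv2
t=cv2.imread("pics/top0.png")[125:255,300:460]
cv2.imwrite("pics/topc.png",cv2.resize(t,None,fx=4.5,fy=4.5,interpolation=cv2.INTER_CUBIC))
t=cv2.imread("pics/scene0.png")[170:290,290:435]
cv2.imwrite("pics/scenec.png",cv2.resize(t,None,fx=4.5,fy=4.5,interpolation=cv2.INTER_CUBIC))
E
```

```text
(no output)
```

View pics/topc.png

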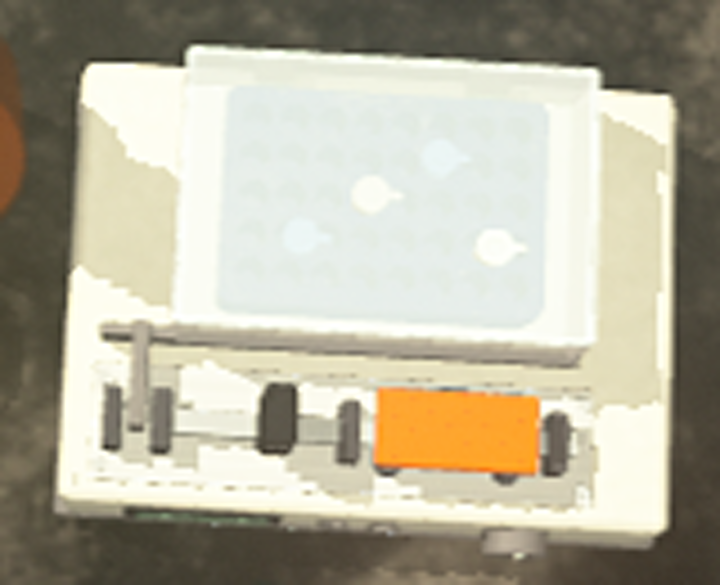

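View pics/scenec.png

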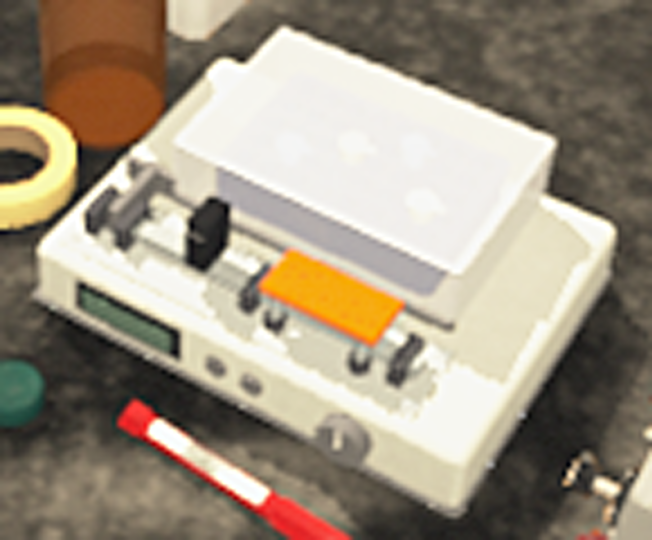

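```bash
cat > h.py <<'E'
import numpy as np, json
from cell import manip, viewer
from scipy.optimize import least_squares
from scipy.spatial.transform import Rotation as R
def proj(s,P):
    P=np.atleast_2d(P); T=s["camera_from_world"]; c=P@T[:3,:3].T+T[:3,3]
    return np.c_[s["fx"]*c[:,0]/c[:,2]+s["cx"],s["fy"]*c[:,1]/c[:,2]+s["cy"]]
def loc2w(p,L):
    c,s=np.cos(p[2]),np.sin(p[2]); L=np.atleast_2d(L)
    return np.c_[p[0]+c*L[:,0]-s*L[:,1],p[1]+s*L[:,0]+c*L[:,1],L[:,2]]
def state():
    o=manip.observe(); q=o["tool_rot"]; return o,R.from_quat([q[1],q[2],q[3],q[0]])
E
python3 - <<'E'
from h import *
T=viewer.snapshot("top");S=viewer.snapshot("scene")
deck=[(90,120),(90,-120),(-90,-120),(-90,120)]
pad=[(-43,0),(-43,-62),(-73,-62),(-73,0)]
t=np.array([(82,63),(677,91),(663,532),(57,500),(377,389),(540,403),(537,475),(375,465)])/4.5+[299.9+0,124.9]
s=np.array([(285,250),(403,298),(378,343),(260,290)])/4.5+[289.6,169.6]
LT=np.array([(a,b,50) for a,b in deck]+[(a,b,80) for a,b in pad])/1e3
LS=np.array([(a,b,80) for a,b in pad])/1e3
def f(p): return np.r_[(proj(T,loc2w(p,LT))-t).ravel(),(proj(S,loc2w(p,LS))-s).ravel()]
for g in (f,lambda p:f(p)[:16],lambda p:f(p)[8:16],lambda p:f(p)[16:]):
    r=least_squares(g,[0.55,0.2,0]); print(r.x.round(4), r.fun.round(1))
p=least_squares(f,[0.55,0.2,0]).x
kt=np.array([(297,384),(293,453)])/4.5+[299.9,124.9]
r=least_squares(lambda y:(proj(T,loc2w(p,[(-.046,y[0],.095),(-.07,y[0],.095)]))-kt).ravel(),[0.03]);print("knob y",r.x,r.fun)
for n,l in dict(pad=(-.058,-.031,.08),knob=(-.058,.028,.084)).items(): print(n,loc2w(p,l))
np.save("p.npy",p)
E
```

```text
[ 0.5771  0.2272 -0.0478] [-0.1 -0.6  0.1  0.1  2.1  1.2 -0.2  1.   0.1  0.1  0.1 -1.1  0.4  0.3
 -0.   0.6  0.5 -1.5  0.1 -0.  -1.2 -0.8 -1.1 -1.7]
[ 0.5775  0.2277 -0.0501] [-0.3 -0.9 -0.   0.   1.7  1.1 -0.6  0.6 -0.2 -0.2 -0.2 -1.3  0.1  0.2
 -0.4  0.3]
[ 0.5775  0.2264 -0.066 ] [ 0.1 -0.2  0.1 -0.7  0.1  0.7 -0.4  0.3]
[0.5732 0.2289 0.0152] [ 0.1 -0.1  0.5  0.2  0.1 -0.2 -0.7  0.1]
knob y [0.03203624] [-0.15790201  0.46086373  0.17163609 -0.72956467]
pad [[0.51770763 0.1990089  0.08      ]]
knob [[0.52052463 0.25794161 0.084     ]]
```

```bash
cat >> h.py <<'E'
p=np.load("p.npy")
def goal(yl,z,xl=-.058,tip=0):
    o,r=state(); g=loc2w(p,(xl,yl,z))[0]
    d=r.inv().apply(g-o["ee_pos"])
    Rg=np.c_[[-np.cos(p[2]),-np.sin(p[2]),0],[-np.sin(p[2]),np.cos(p[2]),0],[0,0,-1]]
    rv=(r.inv()*R.from_matrix(Rg)).as_rotvec()
    print("goal",g.round(4),"units",(d/.2).round(4),(rv/2/np.pi).round(4))
E
python3 - <<'E'
from h import *
goal(-.015,.2)
T=viewer.snapshot("top")
# bottle base: black cap centre px ~ (282,132) at z .172
for px,z in [((282,132),.172),((276,198),.0)]:
    print(least_squares(lambda a:(proj(T,[a[0],a[1],z])-px).ravel(),[.5,.3]).x)
E
```

```text
goal [0.5185 0.215  0.2   ] units [-2.1878 -1.2404  0.1553] [-0.0001 -0.     -0.0376]
[0.64392417 0.3982889 ]
[0.57179642 0.4210661 ]
```

>>> send_rows(moves=[-0.2,-0.11,0,0,0,0,-0.4,-0.22,0,0,0,0,-0.6,-0.33,0,0,0,0,-0.8,-0.44,0,0,0,0,-0.95,-0.53,0,0,0,0], hand=0.22)

```text
time_s: 0.72
ee_pos: [0.3153, 0.4263, 0.2311]
tool_rot: [0.0, 0.141, 0.99, -0.0]
contact_force: [0.5, 0.8, -0.1]
grip_width: 0.0521
```

>>> send_rows(moves=[-0.2,-0.11,0,0,0,0,-0.4,-0.22,0,0,0,0,-0.6,-0.33,0,0,0,0,-0.8,-0.44,0,0,0,0,-0.95,-0.53,0,0,0,0,-0.95,-0.53,0,0,0,0])

```text
time_s: 1.22
ee_pos: [0.4723, 0.2675, 0.2314]
tool_rot: [0.002, 0.143, 0.99, -0.001]
contact_force: [0.2, 0.7, -0.1]
grip_width: 0.0523
```

```bash
python3 - <<'E'
from h import *
goal(-.015,.2)
E
```

```text
goal [0.5185 0.215  0.2   ] units [-0.2952 -0.1865  0.1585] [-0.0002  0.0005 -0.038 ]
```

>>> send_rows(moves=[-0.15,-0.09,0.08,0,0,-0.019,-0.295,-0.186,0.158,0,0,-0.038,-0.295,-0.186,0.158,0,0,-0.038,-0.295,-0.186,0.158,0,0,-0.038])

```text
time_s: 1.55
ee_pos: [0.5186, 0.2138, 0.199]
tool_rot: [0.0, 0.026, 1.0, -0.001]
contact_force: [0.1, 0.3, 0.2]
grip_width: 0.0521
```

```bash
python3 - <<'E'
from h import *
import cv2
o,r=state(); print(o["ee_pos"],o["tool_rot"],o["grip_width"],o["contact_force"])
goal(-.015,.2)
for n in ["wrist","scene"]:
    s=viewer.snapshot(n); cv2.imwrite(f"pics/{n}1.png",s["frame"][:,:,::-1])
np.savez("w1.npz",pos=o["ee_pos"],q=o["tool_rot"])
E
```

```text
[0.51857698 0.21378808 0.1990135 ] [ 4.31968262e-04  2.59103064e-02  9.99663526e-01 -1.14204458e-03] 0.05212509917022344 [0.14611499 0.2900271  0.18851331]
goal [0.5185 0.215  0.2   ] units [ 0.0008  0.006  -0.0049] [-0.0004  0.0001 -0.0006]
```

View pics/wrist1.png

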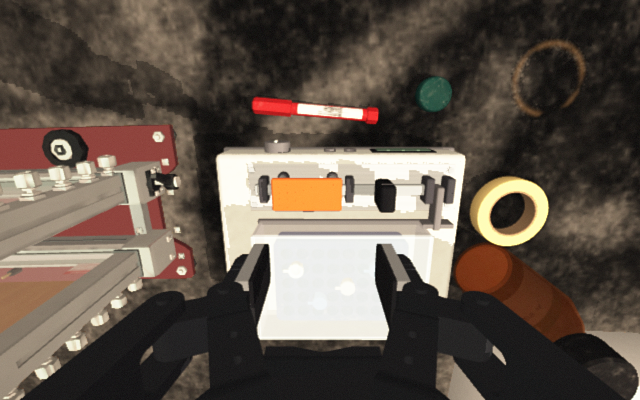

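View pics/scene1.png

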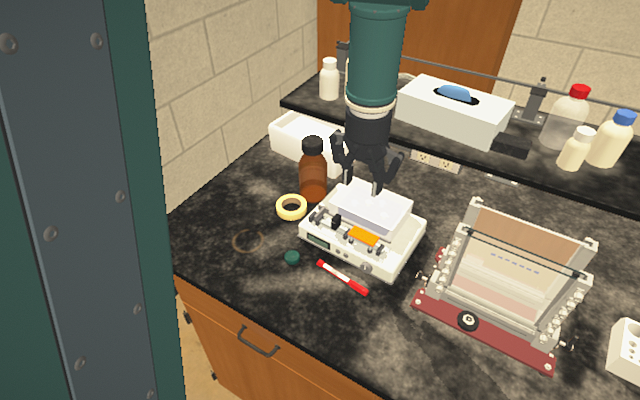

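```bash
python3 - <<'E'
import cv2
t=cv2.imread("pics/wrist1.png")[140:350,200:480]
cv2.imwrite("pics/wrist1c.png",cv2.resize(t,None,fx=2.8,fy=2.8,interpolation=cv2.INTER_CUBIC))
t=cv2.imread("pics/wrist1.png")[165:225,250:410]
cv2.imwrite("pics/wrist1d.png",cv2.resize(t,None,fx=5,fy=5,interpolation=cv2.INTER_CUBIC))
E
```

```text
(no output)
```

View pics/wrist1c.png

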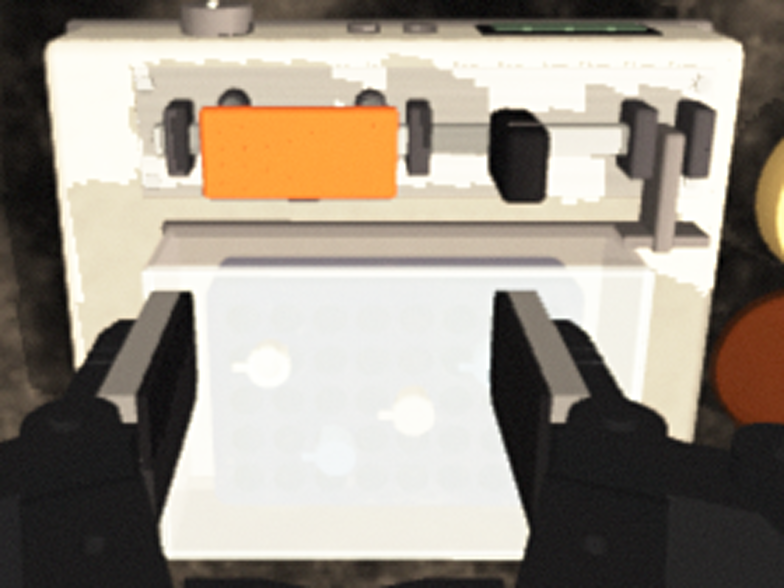

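View pics/wrist1d.png

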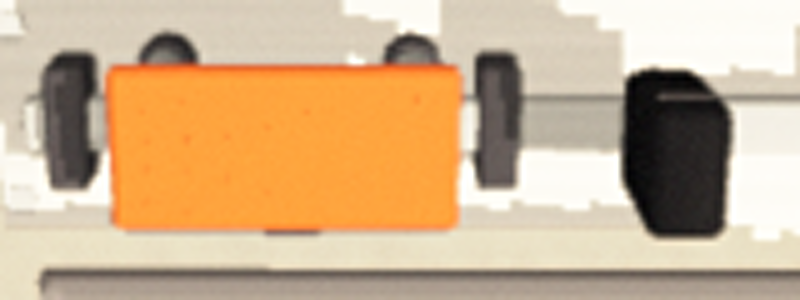

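```bash
cat >> h.py <<'E'
def wristview(s,pos,q):
    M=np.eye(4); M[:3,:3]=R.from_quat([q[1],q[2],q[3],q[0]]).as_matrix(); M[:3,3]=pos
    return dict(s,camera_from_world=np.linalg.inv(M@s["T_tool_cam"]))
E
python3 - <<'E'
from h import *
w=np.load("w1.npz"); S=viewer.snapshot("wrist"); W=wristview(S,w["pos"],w["q"])
t=np.array([(107,67),(460,67),(458,230),(113,230)])/5+[249.9,164.9]
L=np.array([(-73,-62,80),(-73,0,80),(-43,0,80),(-43,-62,80)])/1e3
r=least_squares(lambda a:(proj(W,loc2w(a,L))-t).ravel(),p); print(r.x.round(4),r.fun.round(2))
r2=least_squares(lambda a:np.r_[(proj(W,loc2w(a[:3],L+[0,0,a[3]]))-t).ravel(),a[3]*300],list(p)+[0]); print(r2.x.round(4),r2.fun.round(2))
print("old",p, "pad old/new",loc2w(p,(-.058,-.031,.08)),loc2w(r.x,(-.058,-.031,.08)))
# deck corners front: wrist1c
d=np.array([(48,45),(742,45)])/2.8+[199.8,139.8]
print(proj(W,loc2w(r.x,[(-.09,-.12,.05),(-.09,.12,.05)])),d)
k=np.array([655,625])/5+249.9
print(least_squares(lambda y:proj(W,loc2w(r.x,[(-.058,y[0],.095),(-.058,y[0],.063)]))[:,0]-k,[.03]))
E
```

```text
[ 0.5784  0.2291 -0.0509] [-0.83 -0.24  0.73 -0.22  0.51  0.31 -0.41  0.27]
[ 0.579   0.2289 -0.0509 -0.0023] [-0.51 -0.12  0.42 -0.09  0.21  0.16 -0.12  0.11 -0.68]
old [ 0.5771216   0.22720429 -0.04776394] pad old/new [[0.51770763 0.1990089  0.08      ]] [[0.51892485 0.20109369 0.08      ]]
[[212.92966071 153.35626464]
 [469.39746364 153.38170651]] [[216.94285714 155.87142857]
 [464.8        155.87142857]]
     message: Both `ftol` and `xtol` termination conditions are satisfied.
     success: True
      status: 4
         fun: [ 8.950e-02 -1.002e-01]
           x: [ 3.105e-02]
        cost: 0.009027101983739239
         jac: [[ 1.211e+03]
               [ 1.082e+03]]
        grad: [ 4.105e-08]
  optimality: 4.1054218466842277e-08
 active_mask: [ 0.000e+00]
        nfev: 4
        njev: 4
```

```bash
python3 - <<'E'
import numpy as np
np.save("p.npy",[.578,.2283,-.050])
from h import *
goal(-.014,.1)
E
```

```text
goal [0.5194 0.2172 0.1   ] units [-0.0061  0.0068  0.5021] [-0.0002  0.0005  0.0003]
```

>>> send_rows(moves=[-0.006,0.007,0.12,0,0,0,-0.006,0.007,0.24,0,0,0,-0.006,0.007,0.36,0,0,0,-0.006,0.007,0.44,0,0,0,-0.006,0.007,0.49,0,0,0,-0.006,0.007,0.49,0,0.0005,0,-0.006,0.007,0.49,0,0.0005,0], hand=0.365)

```text
time_s: 2.28
ee_pos: [0.5192, 0.2181, 0.1029]
tool_rot: [-0.0, 0.024, 1.0, -0.001]
contact_force: [-0.0, 0.1, -0.1]
grip_width: 0.0582
```

```bash
python3 - <<'E'
from h import *
import cv2
o,r=state(); print(o["ee_pos"],o["tool_rot"],o["grip_width"],o["contact_force"])
goal(-.014,.085)
s=viewer.snapshot("wrist"); cv2.imwrite("pics/wrist2.png",s["frame"][:,:,::-1])
s=viewer.snapshot("scene"); t=s["frame"][120:290,270:440,::-1]
cv2.imwrite("pics/scene2.png",cv2.resize(t,None,fx=3.5,fy=3.5,interpolation=cv2.INTER_CUBIC))
E
```

```text
[0.51915567 0.21811529 0.1028515 ] [-1.51110273e-04  2.37832405e-02  9.99716991e-01 -5.21953360e-04] 0.058204059652587216 [-0.0147008   0.11452582 -0.0717237 ]
goal [0.5194 0.2172 0.085 ] units [-0.0013 -0.0043  0.0893] [-0.0002 -0.      0.0004]
```

View pics/wrist2.png

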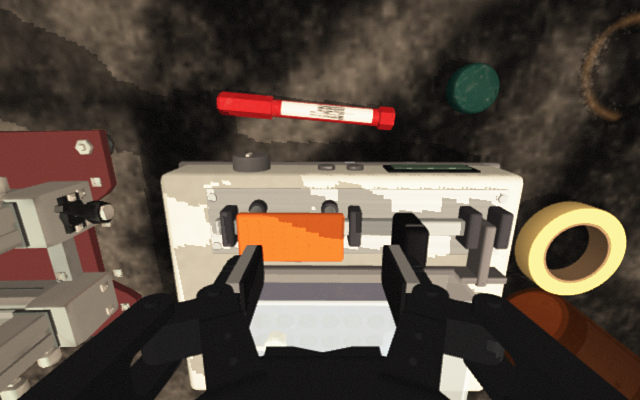

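View pics/scene2.png

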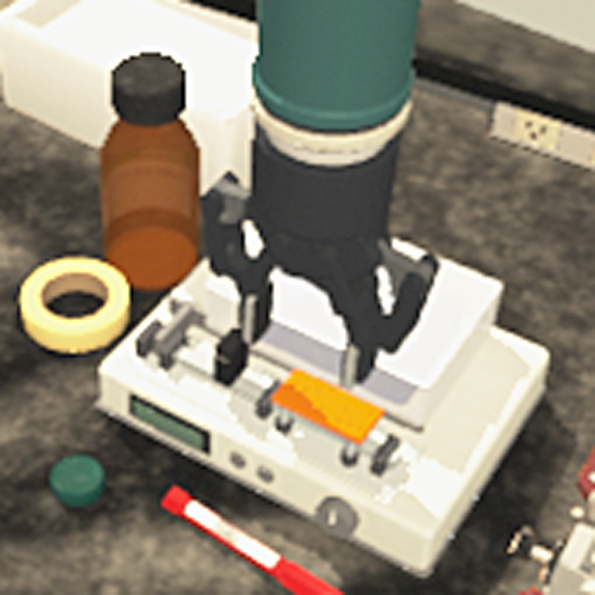

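>>> send_rows(moves=[-0.001,-0.019,0.03,0,0,0,-0.001,-0.019,0.06,0,0,0,-0.001,-0.019,0.09,0,0,0,-0.001,-0.019,0.1,0,0,0,-0.001,-0.019,0.11,0,0,0,-0.001,-0.019,0.11,0,0,0])

```text
time_s: 2.88
ee_pos: [0.52, 0.214, 0.0812]
tool_rot: [0.001, 0.024, 1.0, -0.0]
contact_force: [-0.2, 0.2, -0.3]
grip_width: 0.0582
```

>>> send_rows(moves=[0,0,0.005,0,0,0,0,0,0.01,0,0,0,0,0,0.01,0,0,0])

```text
time_s: 3.13
ee_pos: [0.5199, 0.214, 0.079]
tool_rot: [0.0, 0.024, 1.0, -0.0]
contact_force: [-0.2, -0.1, -1.2]
grip_width: 0.058
```

>>> send_rows(moves=[0,0,0.005,0,0,0,0,0,0.01,0,0,0,0,0,0.01,0,0,0])

```text
time_s: 3.38
ee_pos: [0.5198, 0.214, 0.0769]
tool_rot: [0.0, 0.024, 1.0, -0.0]
contact_force: [-0.3, -0.3, -0.4]
grip_width: 0.0582
```

>>> send_rows(moves=[0,0,0.005,0,0,0,0,0,0.01,0,0,0,0,0,0.01,0,0,0])

```text
time_s: 3.63
ee_pos: [0.5199, 0.214, 0.0749]
tool_rot: [0.0, 0.024, 1.0, -0.0]
contact_force: [0.5, -0.1, 3.0]
grip_width: 0.0582
```

>>> send_rows(moves=[0,0,0.005,0,0,0,0,0,0.01,0,0,0,0,0,0.01,0,0,0])

```text
time_s: 3.88
ee_pos: [0.5199, 0.214, 0.0729]
tool_rot: [0.0, 0.024, 1.0, -0.0]
contact_force: [-0.4, 1.3, 2.5]
grip_width: 0.0584
```

```bash
python3 - <<'E'
from h import *
import cv2
o,r=state(); print(o["ee_pos"],o["grip_width"],o["contact_force"],o["moment"])
s=viewer.snapshot("wrist"); t=s["frame"][180:360,190:520,::-1]
cv2.imwrite("pics/wrist3.png",cv2.resize(t,None,fx=2.4,fy=2.4,interpolation=cv2.INTER_CUBIC))
s=viewer.snapshot("scene"); t=s["frame"][190:270,300:400,::-1]
cv2.imwrite("pics/scene3.png",cv2.resize(t,None,fx=7,fy=7,interpolation=cv2.INTER_CUBIC))
E
```

```text
[0.51993002 0.21397837 0.07287574] 0.0584446343590168 [-0.36303307  1.2587646   2.4603656 ] [-0.10215263  0.08919595 -0.02474491]
```

View pics/wrist3.png

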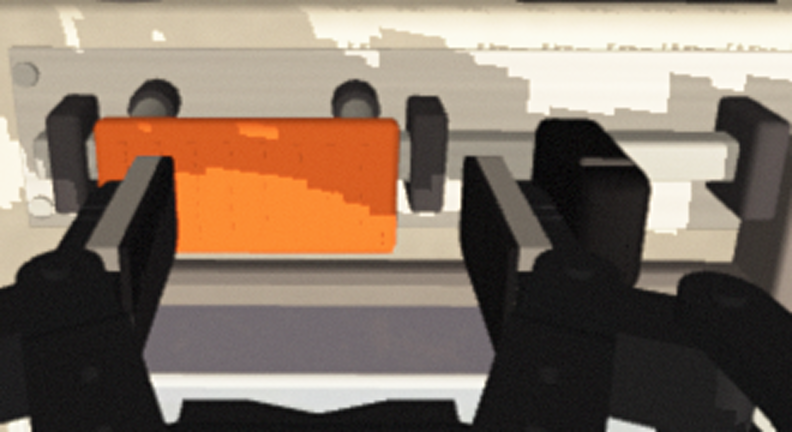

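View pics/scene3.png

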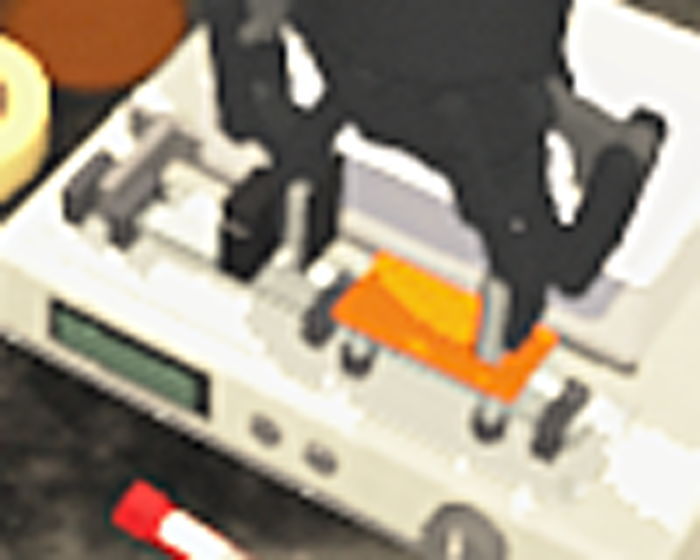

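>>> send_rows(moves=[0,0,0.005,0,0,0,0,0,0.01,0,0,0,0,0,0.015,0,0,0,0,0,0.015,0,0,0])

```text
time_s: 4.32
ee_pos: [0.52, 0.214, 0.0699]
tool_rot: [0.0, 0.024, 1.0, -0.0]
contact_force: [-0.3, -1.1, 4.2]
grip_width: 0.0584
```

>>> send_rows(moves=[0,0,0.005,0,0,0,0,0,0.01,0,0,0,0,0,0.01,0,0,0])

```text
time_s: 4.57
ee_pos: [0.52, 0.214, 0.0678]
tool_rot: [0.0, 0.024, 1.0, -0.0]
contact_force: [-0.7, -1.9, 5.2]
grip_width: 0.058
```

>>> send_rows(moves=[0,0,0.004,0,0,0,0,0,0.008,0,0,0,0,0,0.008,0,0,0])

```text
time_s: 4.82
ee_pos: [0.52, 0.2139, 0.0662]
tool_rot: [0.0, 0.024, 1.0, -0.0]
contact_force: [-0.2, 0.6, 5.5]
grip_width: 0.0583
```

>>> send_rows(moves=[0,0,0.003,0,0,0,0,0,0.004,0,0,0,0,0,0.004,0,0,0])

```text
time_s: 5.07
ee_pos: [0.5201, 0.2139, 0.0659]
tool_rot: [0.001, 0.024, 1.0, -0.001]
contact_force: [-2.6, -1.2, 10.4]
grip_width: 0.0582
```

```bash
python3 - <<'E'
from h import *
import cv2
o,r=state(); print(o["ee_pos"],o["grip_width"],o["contact_force"],o["moment"])
goal(-.017,o["ee_pos"][2])
s=viewer.snapshot("wrist"); t=s["frame"][180:360,190:520,::-1]
cv2.imwrite("pics/wrist4.png",cv2.resize(t,None,fx=2.4,fy=2.4,interpolation=cv2.INTER_CUBIC))
E
```

```text
[0.52005179 0.21385679 0.06594194] 0.05816422466416035 [-2.57021203 -1.24377279 10.37432029] [-0.4311893   0.43864666 -0.07816661]
goal [0.5192 0.2142 0.0659] units [ 0.0042  0.0016 -0.    ] [-0.0002  0.0002  0.0003]
```

View pics/wrist4.png

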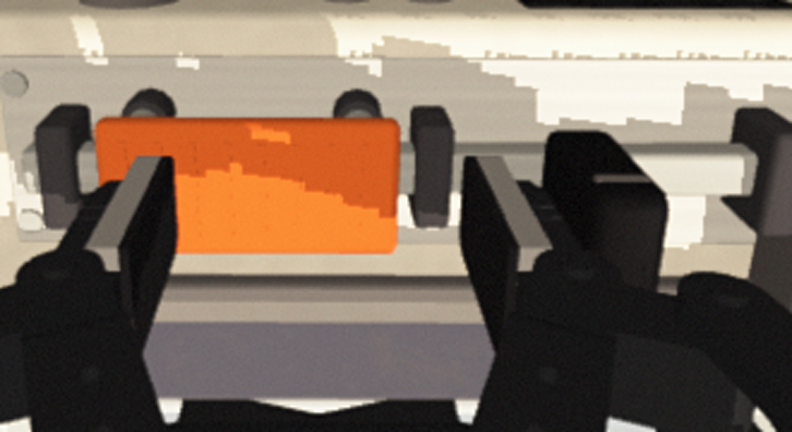

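>>> send_rows(moves=[0.001,0.01,0.002,0,0,0,0.002,0.02,0.002,0,0,0,0.003,0.03,0.002,0,0,0,0.004,0.04,0.002,0,0,0,0.004,0.05,0.002,0,0,0,0.004,0.05,0.002,0,0,0])

```text
time_s: 5.62
ee_pos: [0.5205, 0.2227, 0.0661]
tool_rot: [0.001, 0.023, 1.0, -0.002]
contact_force: [0.4, -6.7, 8.8]
grip_width: 0.0586
```

```bash
python3 - <<'E'
from h import *
import cv2
o,r=state(); print(o["ee_pos"],o["grip_width"],o["contact_force"],o["moment"])
goal(-.017,o["ee_pos"][2])
s=viewer.snapshot("wrist"); t=s["frame"][180:360,190:520,::-1]
cv2.imwrite("pics/wrist5.png",cv2.resize(t,None,fx=2.4,fy=2.4,interpolation=cv2.INTER_CUBIC))
E
```

```text
[0.52045253 0.22269007 0.06607687] 0.058577787213163576 [ 0.37658613 -6.69329203  8.75969328] [-1.33079168  0.04159392 -0.00357787]
goal [0.5192 0.2142 0.0661] units [ 0.0042 -0.0426  0.0001] [-0.0005  0.0004  0.0005]
```

View pics/wrist5.png

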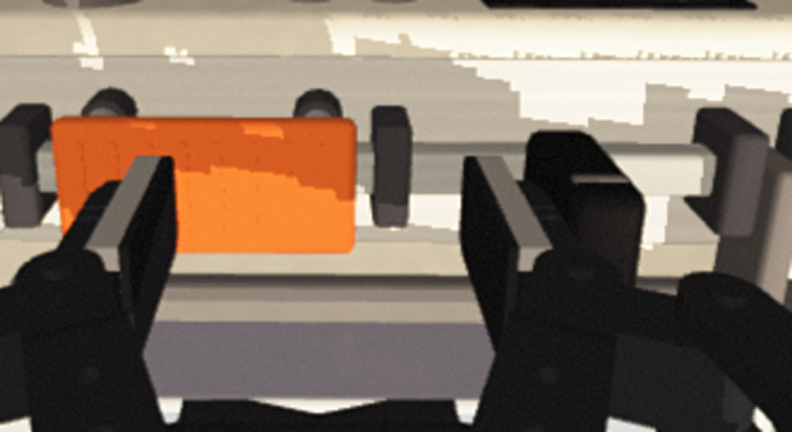

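>>> send_rows(moves=[0.001,0.012,0.002,0,0,0,0.002,0.024,0.002,0,0,0,0.003,0.036,0.002,0,0,0,0.004,0.048,0.002,0,0,0,0.004,0.06,0.002,0,0,0,0.004,0.072,0.002,0,0,0,0.004,0.084,0.002,0,0,0,0.004,0.084,0.002,0,0,0])

```text
time_s: 6.33
ee_pos: [0.5213, 0.2385, 0.0661]
tool_rot: [0.002, 0.023, 1.0, -0.003]
contact_force: [0.5, -5.6, 8.0]
grip_width: 0.0582
```

```bash
python3 - <<'E'
from h import *
import cv2
o,r=state(); print(o["ee_pos"],o["grip_width"],o["contact_force"],o["moment"])
goal(-.017,o["ee_pos"][2])
s=viewer.snapshot("wrist"); t=s["frame"][180:360,190:520,::-1]
cv2.imwrite("pics/wrist6.png",cv2.resize(t,None,fx=2.4,fy=2.4,interpolation=cv2.INTER_CUBIC))
E
```

```text
[0.52132878 0.23846922 0.06608542] 0.05821184540761131 [ 0.51612003 -5.6099768   8.0245134 ] [-1.17959807e+00 -9.16999406e-05 -2.25263645e-02]
goal [0.5192 0.2142 0.0661] units [ 0.0049 -0.1216  0.0006] [-0.0008  0.0007  0.0006]
```

View pics/wrist6.png

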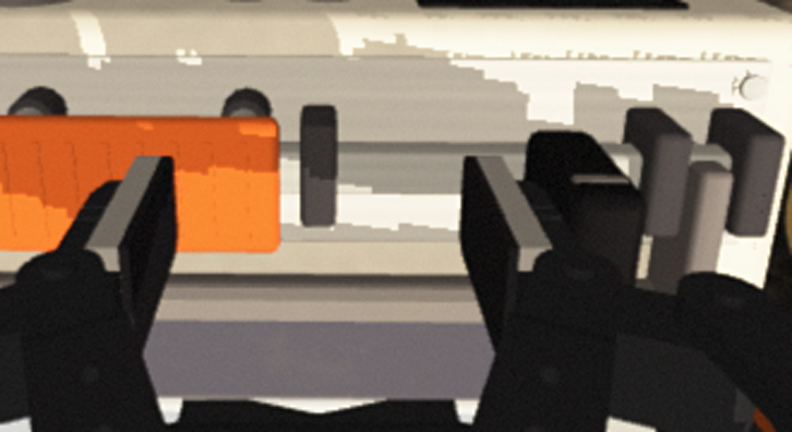

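>>> send_rows(moves=[0.002,0.01,0.002,0,0,0,0.004,0.02,0.002,0,0,0,0.005,0.03,0.002,0,0,0,0.005,0.03,0.002,0,0,0])

```text
time_s: 6.72
ee_pos: [0.5215, 0.2437, 0.0661]
tool_rot: [0.003, 0.023, 1.0, -0.003]
contact_force: [0.2, -5.0, 7.5]
grip_width: 0.0583
```

>>> send_rows(moves=[0.002,0.01,0.002,0,0,0,0.002,0.014,0.002,0,0,0,0.002,0.014,0.002,0,0,0])

```text
time_s: 6.97
ee_pos: [0.5216, 0.2445, 0.0661]
tool_rot: [0.003, 0.022, 1.0, -0.005]
contact_force: [-0.3, -9.8, 8.0]
grip_width: 0.0587
```

>>> send_rows(moves=[0.002,0.012,0.002,0,0,0,0.002,0.02,0.002,0,0,0,0.002,0.025,0.002,0,0,0])

```text
time_s: 7.22
ee_pos: [0.5217, 0.2447, 0.0663]
tool_rot: [0.003, 0.021, 1.0, -0.009]
contact_force: [0.4, -25.5, 15.3]
grip_width: 0.0579
```

```bash
python3 - <<'E'
from h import *
import cv2
o,r=state(); print(o["ee_pos"],o["grip_width"],o["contact_force"],o["moment"])
goal(-.017,o["ee_pos"][2])
s=viewer.snapshot("wrist"); t=s["frame"][180:360,190:520,::-1]
cv2.imwrite("pics/wrist7.png",cv2.resize(t,None,fx=2.4,fy=2.4,interpolation=cv2.INTER_CUBIC))
s=viewer.snapshot("scene"); t=s["frame"][190:270,300:400,::-1]
cv2.imwrite("pics/scene7.png",cv2.resize(t,None,fx=7,fy=7,interpolation=cv2.INTER_CUBIC))
E
```

```text
[0.52165199 0.24470618 0.0662573 ] 0.057923752481408186 [  0.35988936 -25.54613616  15.30412   ] [-3.65680822 -0.12639799 -0.19660142]
goal [0.5192 0.2142 0.0663] units [ 0.0057 -0.1528  0.0026] [-0.0028  0.001   0.0013]
```

View pics/wrist7.png

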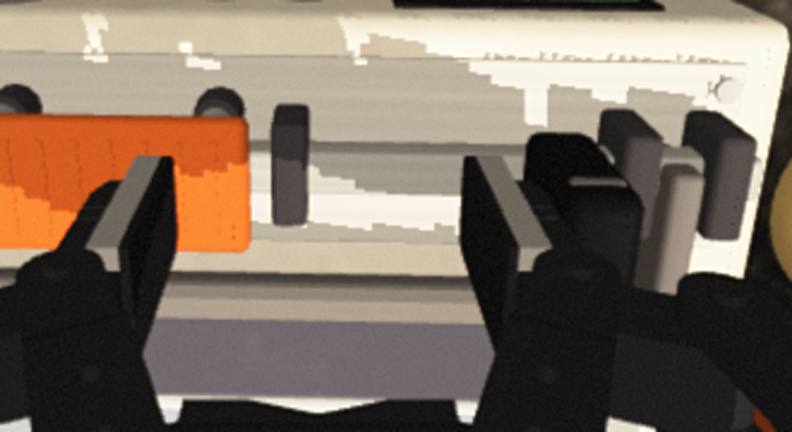

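View pics/scene7.png

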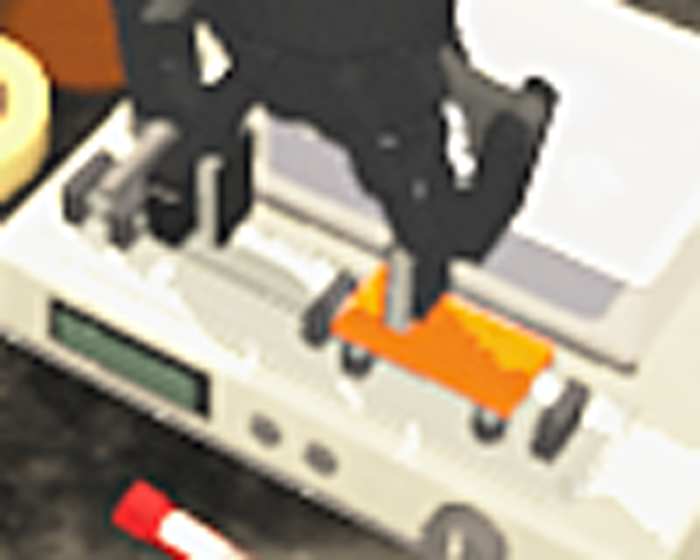

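>>> send_rows(moves=[0,-0.006,0.002,-0.0015,0,0,0,-0.015,0.002,-0.003,0.001,0.001,0,-0.015,0.002,-0.003,0.001,0.001,0,-0.015,0.002,-0.003,0.001,0.001])

```text
time_s: 7.65
ee_pos: [0.5224, 0.2417, 0.0664]
tool_rot: [0.001, 0.025, 1.0, 0.001]
contact_force: [-1.1, -0.3, 6.1]
grip_width: 0.0584
```

```bash
python3 - <<'E'
from h import *
import cv2
o,r=state(); print(o["ee_pos"],o["grip_width"],o["contact_force"],o["moment"])
goal(.0,o["ee_pos"][2])
s=viewer.snapshot("wrist"); t=s["frame"][180:360,190:520,::-1]
cv2.imwrite("pics/wrist8.png",cv2.resize(t,None,fx=2.4,fy=2.4,interpolation=cv2.INTER_CUBIC))
E
```

```text
[0.52241147 0.24168745 0.06638345] 0.05836423080359647 [-1.12044857 -0.25480251  6.10717155] [-0.22266637  0.02089598 -0.03060302]
goal [0.5201 0.2312 0.0664] units [ 0.0091 -0.053  -0.0001] [0.0004 0.0002 0.0001]
```

View pics/wrist8.png

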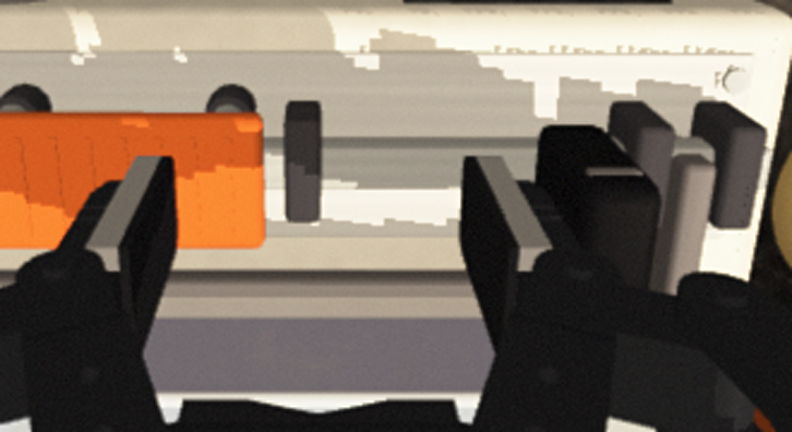

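>>> send_rows(moves=[0,0,-0.02,0,0,0,0,0,-0.05,0,0,0,0,0,-0.1,0,0,0,0,0,-0.2,0,0,0,0,0,-0.35,0,0,0,0,0,-0.5,0,0,0,0,0,-0.65,0,0,0,0,0,-0.65,0,0,0,0,0,-0.65,0,0,0])

```text
time_s: 8.45
ee_pos: [0.5235, 0.242, 0.1989]
tool_rot: [0.003, 0.024, 1.0, 0.002]
contact_force: [0.1, 0.9, -0.2]
grip_width: 0.0585
```

```bash
python3 - <<'E'
from h import *
import cv2
o,r=state(); print(o["ee_pos"],o["tool_rot"],o["contact_force"])
s=viewer.snapshot("wrist"); cv2.imwrite("pics/wrist9f.png",s["frame"][:,:,::-1])
t=s["frame"][150:270,180:420,::-1]
cv2.imwrite("pics/wrist9.png",cv2.resize(t,None,fx=3.3,fy=3.3,interpolation=cv2.INTER_CUBIC))
np.savez("w9.npz",pos=o["ee_pos"],q=o["tool_rot"])
s=viewer.snapshot("scene"); t=s["frame"][170:290,290:435,::-1]
cv2.imwrite("pics/scene9.png",cv2.resize(t,None,fx=4.5,fy=4.5,interpolation=cv2.INTER_CUBIC))
E
```

```text
[0.52354095 0.24195084 0.19893461] [0.00311034 0.02441906 0.9996951  0.00193685] [ 0.14446227  0.85151844 -0.19284771]
```

View pics/wrist9.png

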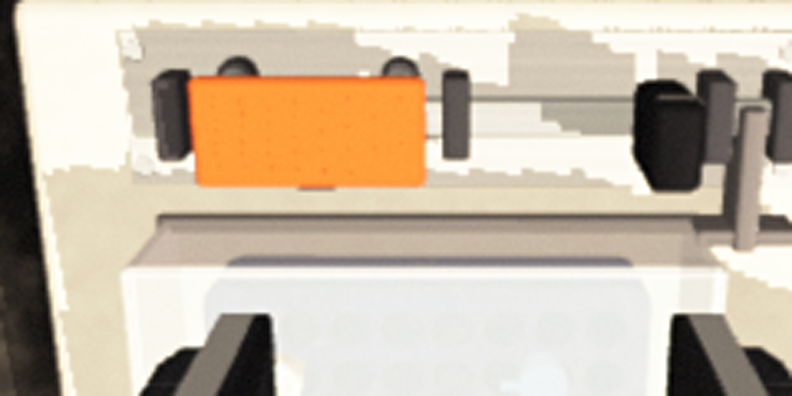

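View pics/scene9.png

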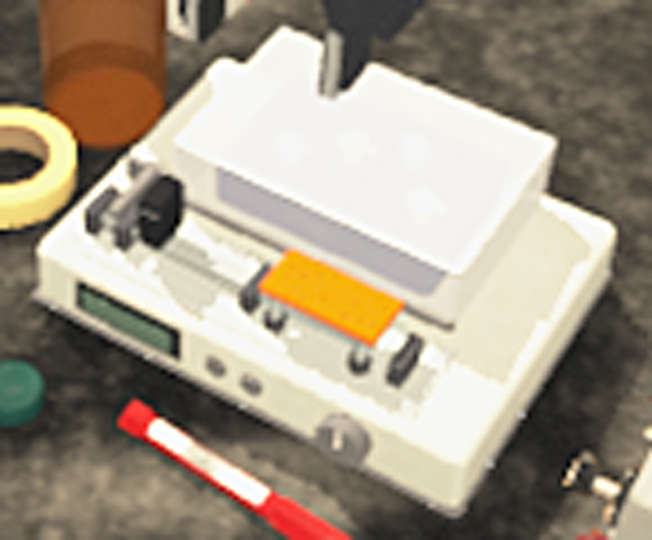

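```bash
python3 - <<'E'
from h import *
w=np.load("w9.npz"); S=viewer.snapshot("wrist"); W=wristview(S,w["pos"],w["q"])
t=np.array([(188,77),(424,77),(426,187),(195,187)])/3.3+[179.8,149.8]
L=np.array([(-73,-62,80),(-73,0,80),(-43,0,80),(-43,-62,80)])/1e3
r=least_squares(lambda a:(proj(W,loc2w(a,L))-t).ravel(),p); print(r.x.round(4),r.fun.round(2))
r2=least_squares(lambda a:(proj(W,loc2w(a[:3],L+[0,0,a[3]]))-t).ravel(),list(p)+[0]); print("free height",r2.x.round(4))
k=np.array([656,634])/3.3+179.8
y=least_squares(lambda y:proj(W,loc2w(r.x,[(-.058,y[0],.095),(-.058,y[0],.063)]))[:,0]-k,[.05]);print(y.x,y.fun)
import cv2
a=cv2.imread("pics/scene0.png");b=viewer.snapshot("scene")["frame"][:,:,::-1]
d=cv2.absdiff(a,b).max(2)
# pad hue masks start vs now
for im in (a,b):
    m=cv2.inRange(cv2.cvtColor(np.ascontiguousarray(im),cv2.COLOR_BGR2HSV),(8,200,150),(22,255,255))[215:255,340:390]
    ys,xs=np.nonzero(m); print(len(xs),xs.mean()+340,ys.mean()+215)
for n,(x0,y0,x1,y1) in dict(marker=(312,255,375,300),cap=(280,247,303,267),tape=(272,190,310,222)).items(): print(n,(d[y0:y1,x0:x1]>30).sum())
k=cv2.resize(np.ascontiguousarray(b[195:235,300:345]),None,fx=12,fy=12,interpolation=cv2.INTER_CUBIC); cv2.imwrite("pics/k.png",k)
print(manip.observe()["time_s"],manip.observe()["contact_force"])
E
```

```text
[ 0.5783  0.2292 -0.0498] [-0.65 -0.06  0.49  0.    0.26  0.07 -0.09  0.04]
free height [ 0.5789  0.2288 -0.0501 -0.0024]
[0.05763137] [-0.25019576  0.28019853]
294 363.3503401360544 235.50680272108843
293 363.3174061433447 235.47440273037543
marker 0
cap 0
tape 0
8.65 [-0.02996262  0.78144504 -0.56834995]
```

View pics/k.png

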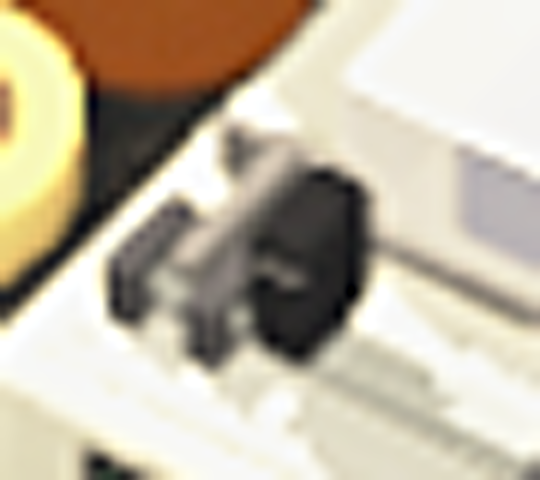

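```bash
python3 -c "
from cell import manip
print(manip.sign_off())"
```

```text
the job is handed in; nothing more can be done
None
```

The lid is locked: the bolt is fully home and the orange catch has sprung back up behind it. I handed the job in about 8.7 s into the 32 s limit.

I pressed the catch to its stop with one fingertip at about 10 N. While sliding along the held-down pad, the other finger pushed the knob across to its hard stop. The push force rose to about 25 N with no further motion. I then backed off 3 mm with the catch still held, and lifted straight up clear of everything.

**Last checks:**
- **Bolt:** the knob's pushing face measured y ≈ 57.6 mm, against 57 mm for fully home, so it is within the 2 mm calibration accuracy.
- **Catch:** its outline in the scene camera matches the starting picture to within 0.1 px, so it is back up.
- **Loose items:** the marker, cap and tape show no changed pixels from the start. I did not compare the bottle pixel by pixel, but it looks unmoved and nothing came near it.
- **Contact:** the tool is clear at z ≈ 0.2 m, and the 0.5–1 N still reading is sensor noise.

**Disagreement:** the first pose fits from the individual camera views differed by up to about 4 mm and 0.08 rad of yaw. I used a rounded blend of the combined fixed-camera fit and the wrist-camera fit, then found the exact contacts by force.

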